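# Stow the tester jar and hold the transport batten against the drawer

### The job

Packing up the stall: stand the squat tester jar in the open drawer of the little wooden drawer unit and slide the drawer fully shut, leaving the other goods where they are. Then hold the short wooden batten upright, a wide face flat against the unit's front, midway across and its top end level with the unit's top, pressing steadily with about 10 N (5 to 15) so that I can screw it across the shut drawer. Finish while still holding and pressing it there; do not let go.

Things in the scene. Friction and masses are not known exactly. Their poses are not given: they have to be found in the camera images.
- cabinet: wooden one-drawer counter unit, fixed: 220 deep (x), 240 wide (y), 130 mm high. Origin: centre of its underside. Its -x side is the front, facing the robot within 0.2 rad; the front face lies 110 mm from the origin: top rail at z 100 to 130, drawer front 27.5 to 97.5, plinth 0 to 25 mm, flush in one plane when shut. A carton stands on top, at the back
- top_edge (a point): middle of the unit's top front edge (on the front face, 130 mm above the table). Axes as the unit's: x points into the unit, y along the front, z up
- drawer (a joint): opening of the drawer in m: 0 fully shut, 0.16 fully out; starts 0.12 to 0.15. It slides out towards the unit's -x, stays where it is left, moves with about 1.5 N of friction, and meets a firm stop at 0
- drawer_in (a point): centre of the drawer's inner floor (moves with the drawer), 37 mm above the table, axes as the unit's. Inside 186 mm long (x) by 190 mm wide (y); side walls rise 45 mm above the floor, the 14 mm thick front panel 60 mm. What lies behind the unit's front face is covered by the unit
- drawer_front (a point): middle of the outer face of the drawer's front panel (moves with the drawer), 62.5 mm above the table. The panel is 212 mm wide and 70 mm high; two round wooden knobs, 22 mm across and standing 22 mm out, sit 80 mm left and right of this point; the panel between them is bare
- jar: squat round tester jar of amber glass with a flat black lid as wide as the jar: 56 mm diameter, 45 mm high, about 0.14 kg, standing on the table left or right of the unit; the only loose glass wider than high. Origin: centre of its underside, z up
- batten: short pale wooden batten standing on end, on the other side of the unit from the jar: 28 mm thick (its x), 44 mm wide (y), 110 mm tall (z), about 0.09 kg, two dark screw holes through its wide faces. Origin: centre of its underside. Either wide face (+x or -x) may go to the wood; gripped from above across the 44 mm both stay free
- batten_top (a point): centre of the batten's upper end, 110 mm above its origin
- dropper_a: dropper bottle, amber, 33 mm diameter, 108 mm high, to the left; leave it. Origin at its underside
- dropper_b: dropper bottle, amber, 33 mm diameter, 108 mm high, to the right; leave it. Origin at its underside
- bottle: capped amber bottle, 44 mm diameter, 110 mm high, near the robot on the left; leave it. Origin at its underside
- tall_jar: narrow green glass jar, 48 mm diameter, 85 mm high, near the robot on the right; leave it. Origin at its underside
- screwdriver: screwdriver lying across the table in front of the robot, 150 mm long; leave it. Origin near its middle, on the table
- carton: small cardboard carton, 70 by 50 by 35 mm, on top of the unit, its centre 130 mm behind the front face (its origin: centre of its underside); leave it
Mind the look-alikes: they are no part of the job. Leave any blue or green look-alike of the batten alone.

How it is judged:
By the outcome, as a careful person would: the job done as asked, in the order asked, and still so for the second after the job is handed in, while the arm keeps its last pose, push and grip.
It also fails if it takes over 72 s, if anything falls off the work surface, if the arm or the gripper's body presses on something with over 40 N, if the wrist force passes 120 N, or if a joint passes its speed limit or range.

### The arm

A 7-joint arm with a two-finger parallel gripper is mounted at the origin on the work surface. World frame = base frame: x ahead of the robot, y to its left, z up, the work surface at z = 0. Lengths are in m, angles in rad, forces in N, time in s.
With the tool pointing down it reaches from about 0.425 to 0.95 m from the base axis. Payload 16.7 kg.
Tool frame: the origin (TCP) lies at the very end of the fingers, on their centre line; the grasp point (between the pads) lies 19 mm behind it; z points along the fingers, y is the line along which they close (so a half turn about z gives the same grasp; the last joint's range is limited). The gripper opens to 94 mm and grips with 3 to 60 N. Pads are 16 mm wide; open, the fingers measure 119 mm over their backs; the gripper's body (75 mm by 177 mm) begins 78 mm behind the grasp point.
Start: joints at [1.179, 0.426, 0.074, 1.606, -0.034, 1.111, -0.067], TCP at [0.162, -0.655, 0.205] pointing down, gripper open.
Joint ranges: [-2.85, 2.85], [-0.5, 2.14], [-1.23, 1.37], [0.21, 2.46], [-1.02, 4.16], [0.16, 2.05], [-2.73, 2.73]. Speed limits (rad/s): [1.89, 1.89, 2.39, 2.39, 3.01, 3.01, 3.01].

### API

Orientations are given as a unit quaternion [x, y, z, w].
In Python, from workcell import * gives the robot as it stands.
- The arm moves only by the shell command python3 -m inch 'ROWS'. ROWS is JSON, a list of rows, each an object of numbers: "gripper": the closure, from 0 (fully open) to 1 (shut); "dx", "dy", "dz": the shift along the tool's x, y, z in m; "yaw": the turn about the tool's z in rad. In form: [{"gripper": .., "dx": .., "dy": .., "dz": .., "yaw": ..}, ...]. A call has 1 to 12 rows; each row is the pose to reach, as a shift and turn from the pose commanded when the call began, along the tool's axes at that moment; what a row does not reach only later rows make up. A row lasts 1/10 s, in which the tool goes at most 50 mm and 8.59 degrees, less where a joint would pass 70% of its speed; a pose out of reach is approached as far as the arm can. A call with a gripper value outside its range is refused whole. The fingers move at their own pace and stop on an object; the grip force is fixed at half the most. Time passes only in rows, so rows that repeat a pose let the fingers close. It gives the time, the measured TCP pose, the force, the opening and the grip force at its end, in the units of the state.
- read_state(): the state, without advancing time (a new reading comes with each control period).
- snapshot(name): name is "scene" or "top" or "wrist"; returns a dict with "frame" (480x640x3 uint8, red, green, blue), "range_z" (480x640 float32, m along the optical axis (not along the pixel's ray), 0 where there is no reading), "mtx" (3x3 intrinsics, pixels), "extrinsics" (4x4, takes a point from world to camera coordinates). Camera axes: x right, y down, z forward; pixel columns grow to the right and rows downward; lengths in m; the calibration is good to about 2 mm. The wrist camera is an equidistant fisheye: a pixel r from the principal point sees the ray r / f radians off the axis. A picture is of the moment at which its call begins.
- close_job(): hands the job in; it is judged then, once.
Trained networks look in a picture, given as the dict that the camera call returned (one of the last four; its "shot" number tells which), for a name from the list of things; names that differ only in an ending like _2 or _b are one class to them, and where a whole thing is asked for, a point or a joint stands for the part that bears it (a point fixed in the world has none). Each returns a list of dicts, best first, with "score" (0 to 1); they miss things now and then, are a little off and sometimes report something else, mostly with a low value. They report only what shows in the picture. A call takes as long as a camera call. They do not tell look-alikes from the thing itself.
- recognise(picture, label): "position" ([x, y, z] in m, in world coordinates, good to about 4 mm: the middle of the surface that is visible of it).
The state is a dict: "time_s": time; "joint_positions": joint angles; "joint_velocities": joint speeds; "effort": joint torques, N m; "ee_pos": TCP position; "orientation": TCP orientation; "ft_force": force on the tool from outside, world axes, zero at the start; "moment": the same for the moment, N m; "gripper_width": opening from 0.0 (shut) to 1.0 (fully open); "grip_force": force on a finger pad.
Only numpy, scipy, OpenCV 4.12 (cv2) and the standard library are available. Lean on these libraries where they do the work, as an engineer would, in place of code of your own. Each camera call takes 0.05 s, during which the arm holds its last target. There are 200 camera calls.

## Working session

There is one attempt and no reset: what is moved stays moved. The work goes in short steps, Python scripts to look and compute and a shell command to move; the robot and the scene stay as the last step left them, time stands still between calls to the robot, and variables do not carry over. Pictures are saved under pics/ and viewed, at most 10 in all, crops included, and the job is handed in when it is done.

```bash
ls; mkdir -p pics
cat > h.py <<'E'
from workcell import *
import numpy as np, cv2
def save(p,name,crop=None,scale=1):
    f=p["frame"][:,:,::-1]
    if crop: f=f[crop[1]:crop[3],crop[0]:crop[2]]
    cv2.imwrite("pics/"+name,cv2.resize(f,None,fx=scale,fy=scale))
def proj(p,X):
    E=p["extrinsics"];c=E[:3,:3]@np.array(X)+E[:3,3];u=p["mtx"]@c;return (u[:2]/u[2]).round(0)
def cloud(p):
    z=p["range_z"];v,u=np.mgrid[:480,:640];K=p["mtx"]
    c=np.stack([(u-K[0,2])/K[0,0]*z,(v-K[1,2])/K[1,1]*z,z],-1)
    E=p["extrinsics"];w=(c-E[:3,3])@E[:3,:3];w[z<=0]=np.nan;return w
E
python3 - <<'E'
from h import *
s=read_state();print(s["time_s"],s["ee_pos"],s["orientation"])
for n in("scene","top"):
    p=snapshot(n);save(p,n+".png");np.savez(""+n,**{k:v for k,v in p.items()})
    for l in["cabinet","jar","batten","drawer_front","dropper_a","bottle","tall_jar","screwdriver","carton"]:
        print(n,l,[(np.round(d["position"],3).tolist(),round(d["score"],2),proj(p,d["position"]).tolist()) for d in recognise(p,l)][:4])
E
```

```text
pics
0.0 [ 0.16148905 -0.65492403  0.20477516] [ 9.92704638e-01  1.20569792e-01 -1.21865822e-04 -6.42445387e-04]
scene cabinet [([0.7, -0.03, 0.128], 0.86, [376.0, 274.0])]
scene jar [([0.492, 0.299, 0.044], 0.84, [341.0, 148.0])]
scene batten [([0.427, -0.342, 0.09], 0.91, [164.0, 373.0]), ([0.477, -0.223, 0.092], 0.81, [223.0, 326.0]), ([0.524, -0.297, 0.093], 0.73, [225.0, 371.0]), ([0.606, -0.283, 0.098], 0.69, [271.0, 382.0])]
scene drawer_front [([0.556, 0.006, 0.035], 0.77, [315.0, 258.0])]
scene dropper_a [([0.63, 0.321, 0.055], 0.91, [401.0, 157.0]), ([0.642, -0.384, 0.065], 0.9, [265.0, 451.0])]
scene bottle [([0.349, 0.218, 0.065], 0.58, [271.0, 148.0])]
scene tall_jar [([0.36, -0.257, 0.075], 0.87, [161.0, 322.0])]
scene screwdriver [([0.42, -0.032, 0.023], 0.69, [249.0, 253.0])]
scene carton [([0.774, -0.035, 0.167], 0.96, [416.0, 281.0])]
top cabinet [([0.682, 0.004, 0.129], 0.97, [316.0, 168.0])]
top jar [([0.49, 0.308, 0.041], 0.71, [187.0, 250.0])]
top batten [([0.52, -0.281, 0.11], 0.96, [439.0, 243.0]), ([0.601, -0.266, 0.113], 0.61, [433.0, 207.0]), ([0.471, -0.201, 0.106], 0.54, [404.0, 263.0]), ([0.351, -0.247, 0.089], 0.43, [421.0, 316.0])]
top drawer_front [([0.574, 0.004, 0.045], 0.94, [315.0, 217.0])]
top dropper_a [([0.63, -0.368, 0.062], 0.72, [472.0, 198.0]), ([0.35, 0.224, 0.074], 0.51, [218.0, 311.0]), ([0.629, 0.323, 0.061], 0.47, [180.0, 191.0])]
top bottle [([0.348, 0.224, 0.076], 0.91, [218.0, 312.0]), ([0.574, 0.002, 0.043], 0.43, [316.0, 217.0])]
top tall_jar [([0.351, -0.248, 0.087], 0.91, [421.0, 316.0]), ([0.682, 0.003, 0.129], 0.53, [317.0, 168.0])]
top screwdriver [([0.412, -0.026, 0.019], 0.86, [325.0, 285.0]), ([0.572, 0.002, 0.04], 0.44, [316.0, 219.0])]
top carton [([0.779, -0.024, 0.165], 0.86, [330.0, 122.0])]
```

View pics/scene.png

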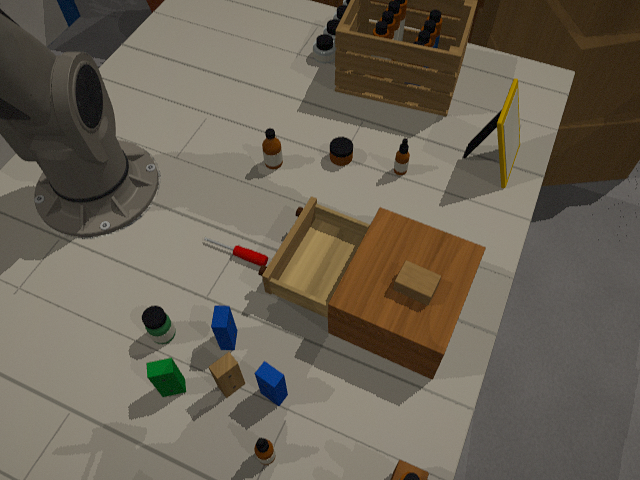

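View pics/top.png

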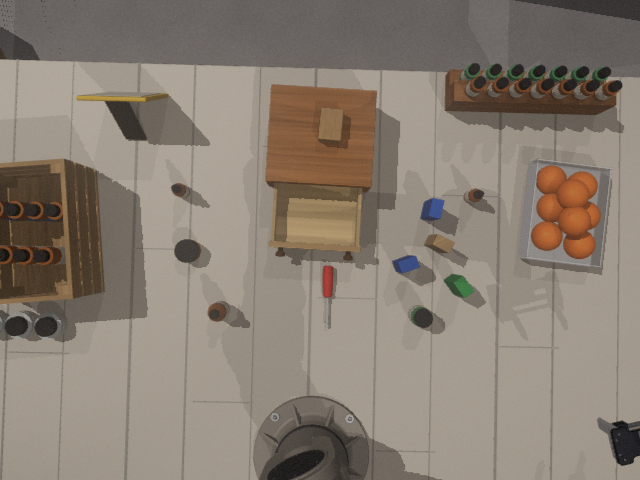

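The scene view shows the jar at (341,150), with the dropper (402,158) and bottle (272,150) beside it. The pale batten is at (227,375), among blue blocks (225,328) and (271,383) and a green one (166,377). In the top view the same things are: jar (187,250), batten (439,243), blue (406,264) and (433,209), green (459,286). I choose the amber squat jar with the black lid and the pale wood batten.

```bash
cat > m.py <<'E'
from h import *
def rect(P): 
    r=cv2.minAreaRect((P[:,:2]*1000).astype(np.float32)); return np.round(r[0],1),np.round(r[1],1),round(r[2],1)
P={n:dict(np.load(n+".npz",allow_pickle=True)) for n in("scene","top")}
for n,p in P.items():
    w=cloud(p).reshape(-1,3); 
    def sel(c,r,z0,z1): 
        m=(np.hypot(w[:,0]-c[0],w[:,1]-c[1])<r)&(w[:,2]>z0)&(w[:,2]<z1);return w[m]
    print(n)
    for l,c,r,z0,z1 in[("jar",(.488,.306),.045,.035,.06),("batten",(.523,-.285),.035,.1,.125),("blue1",(.473,-.207),.035,.09,.125),("blue2",(.60,-.268),.035,.09,.125),("green",(.43,-.33),.04,.085,.125),("dropper_a",(.63,.32),.03,.02,.125),("dropper_b",(.635,-.372),.03,.02,.125),("bottle",(.349,.222),.03,.02,.125),("cab",(.69,-.01),.2,.122,.138),("drawer",(.56,0.01),.16,.075,.105),("jarfull",(.488,.306),.045,.01,.06),("talljar",(.355,-.25),.04,.02,.11)]:
        S=sel(c,r,z0,z1); 
        if len(S)>5: print(l,len(S),np.round(np.percentile(S[:,2],[5,50,95]),3),*rect(S))
E
python3 m.py
python3 - <<'E'
from h import *
p=dict(np.load("top.npz",allow_pickle=True));q=dict(np.load("scene.npz",allow_pickle=True))
f=lambda p,c:cv2.resize(p["frame"][c[1]:c[3],c[0]:c[2],::-1],(390,390),interpolation=cv2.INTER_CUBIC)
cv2.imwrite("pics/c1.png",np.hstack([f(p,(380,180,510,310)),f(q,(150,290,300,440))]))
E
```

```text
scene
jar 380 [0.038 0.044 0.048] [487.5 307.7] [56.4 54.7] 75.6
batten 445 [0.103 0.11  0.112] [ 518.9 -291.7] [44.2 29.8] 63.2
blue1 446 [0.095 0.109 0.113] [ 469.2 -213.8] [29.1 45.9] 21.3
blue2 502 [0.096 0.109 0.112] [ 599.3 -274.2] [29.1 44.6] 77.5
green 566 [0.089 0.109 0.112] [ 421.8 -339.9] [44.5 30.3] 35.0
dropper_a 346 [0.025 0.06  0.104] [634.  322.7] [32.9 27.4] 26.6
dropper_b 408 [0.028 0.064 0.108] [ 638.4 -379.8] [32.3 28.4] 55.3
bottle 546 [0.026 0.068 0.11 ] [349.1 222.1] [44.2 36.9] 33.3
cab 12338 [0.127 0.13  0.133] [754.7  -5.6] [243.9 221.1] 88.0
drawer 1612 [0.077 0.086 0.099] [574.   -4.7] [223.3 177. ] 84.8
jarfull 537 [0.014 0.043 0.047] [487.4 307.4] [57.  54.7] 75.6
talljar 827 [0.027 0.077 0.087] [ 345.7 -256.3] [46.1 45.3] 4.8
top
jar 438 [0.04  0.045 0.05 ] [487.9 310.2] [54.1 54.7] 21.8
batten 249 [0.104 0.111 0.115] [ 519.6 -290. ] [45.1 28. ] 63.9
blue1 258 [0.101 0.11  0.116] [ 470.1 -211.9] [28.1 44.5] 21.5
blue2 268 [0.097 0.11  0.115] [ 600.2 -272.3] [29.2 44.7] 79.3
green 290 [0.091 0.11  0.115] [ 421.4 -337.9] [45.1 29.2] 36.6
dropper_a 198 [0.029 0.064 0.109] [631.  325.9] [26.2 31.9] 61.5
dropper_b 208 [0.027 0.064 0.108] [ 636.2 -372. ] [32.2 24.9] 13.4
bottle 337 [0.03  0.076 0.111] [347.7 228.3] [43.7 41.7] 51.9
cab 9396 [0.126 0.131 0.135] [756.4  -4.5] [240.5 220.8] 88.0
drawer 1018 [0.078 0.095 0.102] [564.    2.7] [237.8 167.1] 88.1
jarfull 489 [0.022 0.045 0.05 ] [488.3 310. ] [54.9 55.1] 63.0
talljar 405 [0.036 0.084 0.09 ] [ 345.6 -250.6] [45.4 45.6] 18.7
```

View pics/c1.png

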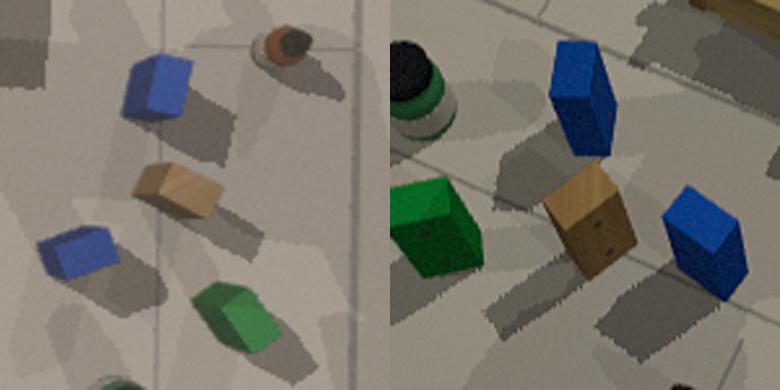

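The crop shows the pale batten with screw holes (left panel 180,190; right panel 590,220), so it is distinct from the blue and green blocks. Next I measure the drawer opening and work out the first move.

```bash
cat >> h.py <<'E'
O=np.array([.7555,-.005]);A=np.radians(-2.0);CR=np.array([[np.cos(A),-np.sin(A)],[np.sin(A),np.cos(A)]])
F=O-CR[:,0]*.11
def unit(w): return np.column_stack([(w[:,:2]-F)@CR,w[:,2]])   # frame: top_edge xy, unit axes
def U(x,y): return F+CR@np.array([x,y])
def go(pts,ang=None):
    "pts: world xyz list -> tool shifts from the present pose; ang: wanted tool-x heading, deg"
    from scipy.spatial.transform import Rotation as Ro
    s=read_state();R=Ro.from_quat(s["orientation"]).as_matrix()
    h=np.degrees(np.arctan2(R[1,0],R[0,0]))
    print("t",s["time_s"],"at",np.round(s["ee_pos"],4),"heading",round(h,2),"f",np.round(s["ft_force"],1),"w",round(s["gripper_width"],3))
    for X in pts: print(np.round(X,4),"->",np.round(R.T@(np.array(X)-s["ee_pos"]),4))
    if ang is not None: print("yaw",round(np.radians(h-ang),4))
E
python3 - <<'E'
from h import *
for n in("scene","top"):
    p=dict(np.load(n+".npz",allow_pickle=True));w=cloud(p).reshape(-1,3);w=w[np.isfinite(w[:,0])];u=unit(w)
    t=u[(abs(u[:,1])<.1)&(u[:,0]<-.09)&(u[:,0]>-.2)&(u[:,2]>.088)&(u[:,2]<.106)]
    l,r=t[t[:,1]>.03],t[t[:,1]<-.03]
    print(n,"panel top x pct",*[np.round(np.percentile(a[:,0],[2,50,98]),4) for a in(t,l,r)],"z",np.median(t[:,2]))
    fl=u[(abs(u[:,1])<.08)&(u[:,0]<-.02)&(u[:,0]>-.11)&(u[:,2]<.06)];print("floor z",np.median(fl[:,2]))
    sd=u[(u[:,2]>.07)&(u[:,2]<.09)&(u[:,0]<-.02)&(u[:,0]>-.1)];print("side y",np.round(np.percentile(sd[:,1],[2,98]),4))
    sw=w[(abs(w[:,1]+.02)<.05)&(w[:,0]>.33)&(w[:,0]<.49)&(w[:,2]>.008)];print("screwdriver",sw.min(0).round(3),sw.max(0).round(3))
go([[.50,-.40,.25],[.56,0,.27],[.488,.309,.20]],-2)
E
```

```text
scene panel top x pct [-0.1474 -0.1394 -0.1331] [-0.1473 -0.1394 -0.1331] [-0.1473 -0.1395 -0.1335] z 0.09694246435364548
floor z 0.03692695105264076
side y [-0.2893  0.7506]
screwdriver [ 0.33  -0.07   0.009] [ 0.482 -0.018  0.071]
top panel top x pct [-0.1463 -0.1397 -0.1329] [-0.1463 -0.1397 -0.1328] [-0.1464 -0.1396 -0.1329] z 0.09830689885591798
floor z 0.03756487343034483
side y [-0.6587  0.7324]
screwdriver [ 0.332 -0.069  0.008] [0.489 0.029 0.075]
t 1.0 at [ 0.1616 -0.6553  0.2055] heading 13.85 f [0.3 0.6 0.2] w 0.997
[ 0.5  -0.4   0.25] -> [ 0.3897 -0.1669 -0.0445]
[0.56 0.   0.27] -> [ 0.5437 -0.5409 -0.0645]
[0.488 0.309 0.2  ] -> [ 0.5478 -0.8582  0.0055]
yaw 0.2766
```

```bash
python3 -m inch '[{"dz":-0.05,"dx":0.1,"dy":-0.04,"gripper":0},{"dx":0.39,"dy":-0.167,"dz":-0.06,"yaw":0.14,"gripper":0},{"dx":0.39,"dy":-0.167,"dz":-0.06,"yaw":0.277,"gripper":0},{"dx":0.39,"dy":-0.167,"dz":-0.06,"yaw":0.277,"gripper":0},{"dx":0.39,"dy":-0.167,"dz":-0.06,"yaw":0.277,"gripper":0},{"dx":0.39,"dy":-0.167,"dz":-0.06,"yaw":0.277,"gripper":0},{"dx":0.39,"dy":-0.167,"dz":-0.06,"yaw":0.277,"gripper":0},{"dx":0.39,"dy":-0.167,"dz":-0.06,"yaw":0.277,"gripper":0},{"dx":0.44,"dy":-0.267,"dz":-0.065,"yaw":0.277,"gripper":0},{"dx":0.50,"dy":-0.42,"dz":-0.065,"yaw":0.277,"gripper":0},{"dx":0.54,"dy":-0.54,"dz":-0.065,"yaw":0.277,"gripper":0},{"dx":0.54,"dy":-0.54,"dz":-0.065,"yaw":0.277,"gripper":0}]'
python3 - <<'E'
from h import *
go([[.56,0,.27],[.488,.309,.2]],-2)
E
```

```text
t 1.0 at [ 0.1616 -0.6553  0.2055] heading 13.85 f [0.3 0.6 0.2] w 0.997
[0.56 0.   0.27] -> [ 0.5437 -0.5409 -0.0645]
[0.488 0.309 0.2  ] -> [ 0.5478 -0.8582  0.0055]
yaw 0.2766schema error: expected keys gripper, dx, dy, dz, yaw
```

```bash
python3 -m inch '[{"gripper":0,"dx":0.1,"dy":-0.04,"dz":-0.05,"yaw":0},{"gripper":0,"dx":0.39,"dy":-0.167,"dz":-0.06,"yaw":0.14},{"gripper":0,"dx":0.39,"dy":-0.167,"dz":-0.06,"yaw":0.277},{"gripper":0,"dx":0.39,"dy":-0.167,"dz":-0.06,"yaw":0.277},{"gripper":0,"dx":0.39,"dy":-0.167,"dz":-0.06,"yaw":0.277},{"gripper":0,"dx":0.39,"dy":-0.167,"dz":-0.06,"yaw":0.277},{"gripper":0,"dx":0.39,"dy":-0.167,"dz":-0.06,"yaw":0.277},{"gripper":0,"dx":0.39,"dy":-0.167,"dz":-0.06,"yaw":0.277},{"gripper":0,"dx":0.44,"dy":-0.267,"dz":-0.065,"yaw":0.277},{"gripper":0,"dx":0.50,"dy":-0.42,"dz":-0.065,"yaw":0.277},{"gripper":0,"dx":0.54,"dy":-0.54,"dz":-0.065,"yaw":0.277},{"gripper":0,"dx":0.54,"dy":-0.54,"dz":-0.065,"yaw":0.277}]'
python3 - <<'E'
from h import *
go([[.56,0,.27],[.488,.309,.2]],-2)
E
```

```text
time_s: 2.2
ee_pos: [0.5199, -0.2234, 0.2677]
orientation: [1.0, -0.018, 0.0, 0.0]
ft_force: [1.9, 0.7, -0.4]
gripper_width: 1.0
grip_force: 0.0
t 2.2 at [ 0.5199 -0.2234  0.2677] heading -2.02 f [ 1.9  0.7 -0.4] w 1.0
[0.56 0.   0.27] -> [ 0.0322 -0.2246 -0.0023]
[0.488 0.309 0.2  ] -> [-0.0506 -0.5309  0.0676]
yaw -0.0003
```

```bash
python3 -m inch '[{"gripper":0,"dx":0.03,"dy":-0.2,"dz":0,"yaw":0},{"gripper":0,"dx":0.03,"dy":-0.2,"dz":0,"yaw":0},{"gripper":0,"dx":0.03,"dy":-0.22,"dz":0,"yaw":0},{"gripper":0,"dx":0.03,"dy":-0.25,"dz":0,"yaw":0},{"gripper":0,"dx":-0.05,"dy":-0.53,"dz":0,"yaw":0},{"gripper":0,"dx":-0.05,"dy":-0.53,"dz":0,"yaw":0},{"gripper":0,"dx":-0.05,"dy":-0.53,"dz":0,"yaw":0},{"gripper":0,"dx":-0.05,"dy":-0.53,"dz":0,"yaw":0},{"gripper":0,"dx":-0.05,"dy":-0.53,"dz":0.03,"yaw":0},{"gripper":0,"dx":-0.05,"dy":-0.53,"dz":0.06,"yaw":0},{"gripper":0,"dx":-0.05,"dy":-0.53,"dz":0.06,"yaw":0},{"gripper":0,"dx":-0.05,"dy":-0.53,"dz":0.06,"yaw":0}]'
python3 - <<'E'
from h import *
go([[.488,.309,.12],[.488,.309,.008]],-2)
p=snapshot("wrist");save(p,"w1.png");np.savez("w1",**p)
print([(np.round(d["position"],4).tolist(),round(d["score"],2)) for d in recognise(p,"jar")])
p=snapshot("top");print([(np.round(d["position"],4).tolist(),round(d["score"],2)) for d in recognise(p,"jar")])
E
```

```text
time_s: 3.4
ee_pos: [0.485, 0.311, 0.2049]
orientation: [1.0, -0.014, -0.002, -0.0]
ft_force: [-0.3, -0.3, -0.1]
gripper_width: 0.998
grip_force: 0.0
t 3.4 at [0.485  0.311  0.2049] heading -1.64 f [-0.3 -0.3 -0.1] w 0.998
[0.488 0.309 0.12 ] -> [0.0033 0.0019 0.0849]
[0.488 0.309 0.008] -> [0.0038 0.0019 0.1969]
yaw 0.0062
[([0.4907, 0.3123, 0.0442], 0.89)]
[]
```

View pics/w1.png

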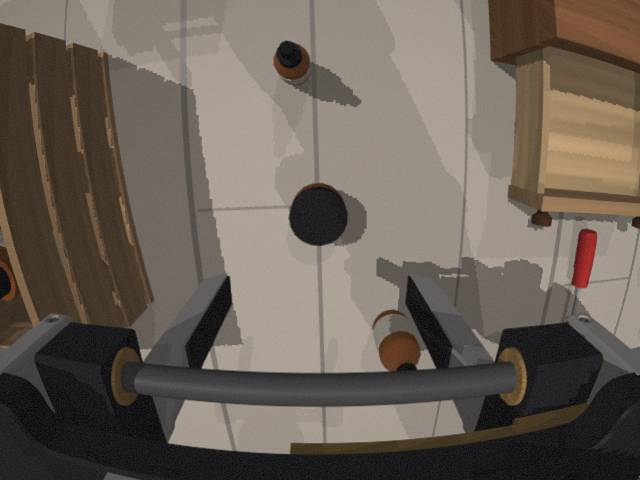

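The wrist view shows the jar at (319,215), centred between the fingers, with the bottle (398,345) and dropper (292,62) clear.

```bash
python3 -m inch '[{"gripper":0,"dx":0.004,"dy":0.001,"dz":0.05,"yaw":0},{"gripper":0,"dx":0.004,"dy":0.001,"dz":0.1,"yaw":0},{"gripper":0,"dx":0.004,"dy":0.001,"dz":0.14,"yaw":0},{"gripper":0,"dx":0.004,"dy":0.001,"dz":0.17,"yaw":0},{"gripper":0,"dx":0.004,"dy":0.001,"dz":0.19,"yaw":0},{"gripper":0,"dx":0.004,"dy":0.001,"dz":0.195,"yaw":0},{"gripper":1,"dx":0.004,"dy":0.001,"dz":0.195,"yaw":0},{"gripper":1,"dx":0.004,"dy":0.001,"dz":0.195,"yaw":0},{"gripper":1,"dx":0.004,"dy":0.001,"dz":0.195,"yaw":0},{"gripper":1,"dx":0.004,"dy":0.001,"dz":0.195,"yaw":0},{"gripper":1,"dx":0.004,"dy":0.001,"dz":0.195,"yaw":0},{"gripper":1,"dx":0.004,"dy":0.001,"dz":0.195,"yaw":0}]'
python3 - <<'E'
from h import *
x,y=U(-.068,0); go([[.488,.309,.19],[x,y,.19]],-2)
E
```

```text
time_s: 4.8
ee_pos: [0.4928, 0.3053, 0.0132]
orientation: [1.0, -0.018, 0.0, -0.0]
ft_force: [-0.9, 0.3, 7.9]
gripper_width: 0.587
grip_force: 30.0
t 4.8 at [0.4928 0.3053 0.0132] heading -2.02 f [-0.9  0.3  7.9] w 0.587
[0.488 0.309 0.19 ] -> [-0.0048 -0.0036 -0.1768]
[0.5776 0.0012 0.19  ] -> [ 0.0956  0.3008 -0.1769]
yaw -0.0003
```

```bash
python3 -m inch '[{"gripper":1,"dx":0,"dy":0,"dz":-0.03,"yaw":0},{"gripper":1,"dx":0,"dy":0,"dz":-0.075,"yaw":0},{"gripper":1,"dx":0,"dy":0,"dz":-0.12,"yaw":0},{"gripper":1,"dx":0.03,"dy":0.04,"dz":-0.16,"yaw":0},{"gripper":1,"dx":0.05,"dy":0.08,"dz":-0.165,"yaw":0},{"gripper":1,"dx":0.07,"dy":0.13,"dz":-0.165,"yaw":0},{"gripper":1,"dx":0.08,"dy":0.175,"dz":-0.165,"yaw":0},{"gripper":1,"dx":0.09,"dy":0.22,"dz":-0.165,"yaw":0},{"gripper":1,"dx":0.095,"dy":0.26,"dz":-0.165,"yaw":0},{"gripper":1,"dx":0.095,"dy":0.29,"dz":-0.165,"yaw":0},{"gripper":1,"dx":0.095,"dy":0.301,"dz":-0.165,"yaw":0},{"gripper":1,"dx":0.095,"dy":0.301,"dz":-0.165,"yaw":0}]'
python3 - <<'E'
from h import *
x,y=U(-.068,0); go([[x,y,.1],[x,y,.0515]],-2)
p=snapshot("scene");save(p,"s2.png",(200,150,500,400),2)
E
```

```text
time_s: 6.0
ee_pos: [0.5765, -0.0008, 0.1774]
orientation: [1.0, -0.019, -0.0, 0.0]
ft_force: [-0.2, 1.3, -1.9]
gripper_width: 0.595
grip_force: 30.0
t 6.0 at [ 0.5765 -0.0008  0.1774] heading -2.16 f [-0.2  1.3 -1.9] w 0.595
[0.5776 0.0012 0.1   ] -> [ 0.0011 -0.0021  0.0774]
[0.5776 0.0012 0.0515] -> [ 0.0011 -0.0021  0.1259]
yaw -0.0029
```

View pics/s2.png

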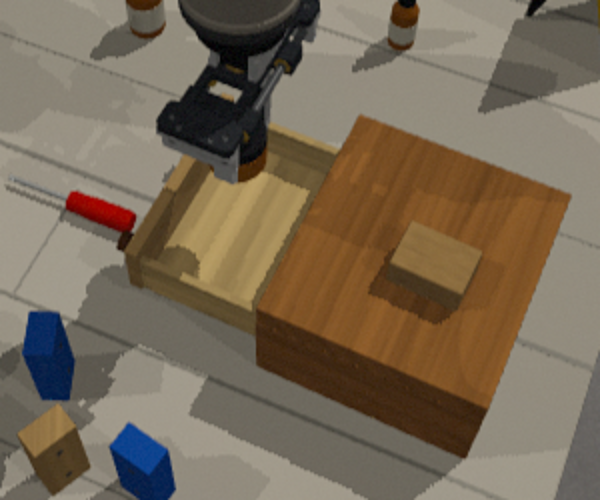

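The crop shows the jar still held (245,165) above the open drawer. I check where the wrist camera sits before lowering beside the unit.

```bash
python3 - <<'E'
from h import *
p=dict(np.load("w1.npz",allow_pickle=True));E=p["extrinsics"];print(-E[:3,:3].T@E[:3,3]-[.485,.311,.2049])
E
python3 -m inch '[{"gripper":1,"dx":0.001,"dy":-0.002,"dz":0.04,"yaw":0},{"gripper":1,"dx":0.001,"dy":-0.002,"dz":0.07,"yaw":0},{"gripper":1,"dx":0.001,"dy":-0.002,"dz":0.095,"yaw":0},{"gripper":1,"dx":0.001,"dy":-0.002,"dz":0.11,"yaw":0},{"gripper":1,"dx":0.001,"dy":-0.002,"dz":0.115,"yaw":0},{"gripper":1,"dx":0.001,"dy":-0.002,"dz":0.12,"yaw":0},{"gripper":1,"dx":0.001,"dy":-0.002,"dz":0.12,"yaw":0}]'
```

```text
[ 0.08133089 -0.00192314  0.17873749]
time_s: 6.75
ee_pos: [0.5782, 0.0032, 0.0579]
orientation: [1.0, -0.017, 0.0, -0.0]
ft_force: [-0.1, -0.4, -1.2]
gripper_width: 0.588
grip_force: 30.0
```

```bash
python3 -m inch '[{"gripper":1,"dx":0,"dy":0,"dz":0.003,"yaw":0},{"gripper":1,"dx":0,"dy":0,"dz":0.005,"yaw":0},{"gripper":1,"dx":0,"dy":0,"dz":0.007,"yaw":0},{"gripper":1,"dx":0,"dy":0,"dz":0.007,"yaw":0},{"gripper":1,"dx":0,"dy":0,"dz":0.007,"yaw":0}]'
```

```text
time_s: 7.25
ee_pos: [0.5778, 0.0027, 0.0506]
orientation: [1.0, -0.018, 0.0, -0.0]
ft_force: [0.1, -0.1, -2.0]
gripper_width: 0.59
grip_force: 30.0
```

```bash
python3 -m inch '[{"gripper":1,"dx":0,"dy":0,"dz":0.001,"yaw":0},{"gripper":1,"dx":0,"dy":0,"dz":0.002,"yaw":0},{"gripper":1,"dx":0,"dy":0,"dz":0.002,"yaw":0}]'
```

```text
time_s: 7.55
ee_pos: [0.5796, 0.0026, 0.0502]
orientation: [1.0, -0.018, 0.002, 0.0]
ft_force: [0.7, -2.3, 16.2]
gripper_width: 0.591
grip_force: 30.0
```

```bash
python3 -m inch '[{"gripper":1,"dx":0,"dy":0,"dz":-0.001,"yaw":0},{"gripper":0.05,"dx":0,"dy":0,"dz":-0.001,"yaw":0},{"gripper":0.05,"dx":0,"dy":0,"dz":-0.001,"yaw":0},{"gripper":0.05,"dx":0,"dy":0,"dz":-0.001,"yaw":0},{"gripper":0.05,"dx":0,"dy":0,"dz":-0.001,"yaw":0},{"gripper":0.05,"dx":0,"dy":0,"dz":-0.03,"yaw":0},{"gripper":0.05,"dx":0,"dy":0,"dz":-0.07,"yaw":0},{"gripper":0.05,"dx":0,"dy":0,"dz":-0.12,"yaw":0},{"gripper":0.05,"dx":0,"dy":0,"dz":-0.12,"yaw":0}]'
python3 - <<'E'
from h import *
x,y=U(-.185,0); go([[x,y,.17],[x,y,.055]],-2)
p=snapshot("scene");np.savez("s3",**p)
w=cloud(p).reshape(-1,3);u=unit(w[np.isfinite(w[:,0])])
j=u[(abs(u[:,1])<.06)&(u[:,0]>-.125)&(u[:,0]<-.005)&(u[:,2]>.07)&(u[:,2]<.1)];print(len(j),np.round(np.percentile(j,[2,50,98],axis=0),3))
print([(np.round(d["position"],4).tolist(),round(d["score"],2)) for d in recognise(p,"jar")])
E
```

```text
time_s: 8.45
ee_pos: [0.5809, 0.0032, 0.1748]
orientation: [1.0, -0.018, 0.004, -0.0]
ft_force: [1.4, -0.7, 0.2]
gripper_width: 0.949
grip_force: 0.0
t 8.45 at [0.5809 0.0032 0.1748] heading -2.02 f [ 1.4 -0.7  0.2] w 0.949
[0.4607 0.0053 0.17  ] -> [-0.1203  0.0022  0.0037]
[0.4607 0.0053 0.055 ] -> [-0.1213  0.0022  0.1187]
yaw -0.0004
528 [[-0.096 -0.027  0.072]
 [-0.07  -0.006  0.082]
 [-0.047  0.024  0.086]]
[([0.5752, -0.0102, 0.0828], 0.76)]
```

The jar stands on the drawer floor with its lid at z 0.082, so I move back and close the fingers to push.

```bash
python3 -m inch '[{"gripper":0.3,"dx":-0.04,"dy":0.002,"dz":0,"yaw":0},{"gripper":0.6,"dx":-0.08,"dy":0.002,"dz":0,"yaw":0},{"gripper":1,"dx":-0.121,"dy":0.002,"dz":0,"yaw":0},{"gripper":1,"dx":-0.121,"dy":0.002,"dz":0,"yaw":0},{"gripper":1,"dx":-0.121,"dy":0.002,"dz":0,"yaw":0},{"gripper":1,"dx":-0.121,"dy":0.002,"dz":0.04,"yaw":0},{"gripper":1,"dx":-0.121,"dy":0.002,"dz":0.08,"yaw":0},{"gripper":1,"dx":-0.121,"dy":0.002,"dz":0.11,"yaw":0},{"gripper":1,"dx":-0.121,"dy":0.002,"dz":0.119,"yaw":0},{"gripper":1,"dx":-0.121,"dy":0.002,"dz":0.119,"yaw":0}]'
python3 - <<'E'
from h import *
x,y=U(-.008,0); go([[x,y,.055]],-2)
E
```

```text
time_s: 9.55
ee_pos: [0.4565, 0.0052, 0.0484]
orientation: [1.0, -0.017, -0.001, -0.0]
ft_force: [-0.3, 0.2, 1.0]
gripper_width: 0.134
grip_force: 0.0
t 9.55 at [0.4565 0.0052 0.0484] heading -2.0 f [-0.3  0.2  1. ] w 0.134
[ 0.6376 -0.0009  0.055 ] -> [ 0.1811 -0.0002 -0.0072]
yaw -0.0001
```

```bash
python3 -m inch '[{"gripper":1,"dx":0.012,"dy":0,"dz":-0.007,"yaw":0},{"gripper":1,"dx":0.022,"dy":0,"dz":-0.007,"yaw":0},{"gripper":1,"dx":0.028,"dy":0,"dz":-0.007,"yaw":0},{"gripper":1,"dx":0.036,"dy":0,"dz":-0.007,"yaw":0},{"gripper":1,"dx":0.046,"dy":0,"dz":-0.007,"yaw":0},{"gripper":1,"dx":0.058,"dy":0,"dz":-0.007,"yaw":0},{"gripper":1,"dx":0.07,"dy":0,"dz":-0.007,"yaw":0},{"gripper":1,"dx":0.082,"dy":0,"dz":-0.007,"yaw":0},{"gripper":1,"dx":0.094,"dy":0,"dz":-0.007,"yaw":0},{"gripper":1,"dx":0.106,"dy":0,"dz":-0.007,"yaw":0},{"gripper":1,"dx":0.114,"dy":0,"dz":-0.007,"yaw":0},{"gripper":1,"dx":0.12,"dy":0,"dz":-0.007,"yaw":0}]'
```

```text
time_s: 10.75
ee_pos: [0.5775, 0.0008, 0.0564]
orientation: [1.0, -0.018, -0.0, -0.0]
ft_force: [-1.2, -0.2, 1.4]
gripper_width: 0.005
grip_force: 0.9
```

```bash
python3 -m inch '[{"gripper":1,"dx":0.006,"dy":0,"dz":0,"yaw":0},{"gripper":1,"dx":0.014,"dy":0,"dz":0,"yaw":0},{"gripper":1,"dx":0.022,"dy":0,"dz":0,"yaw":0},{"gripper":1,"dx":0.03,"dy":0,"dz":0,"yaw":0},{"gripper":1,"dx":0.036,"dy":0,"dz":0,"yaw":0},{"gripper":1,"dx":0.042,"dy":0,"dz":0,"yaw":0},{"gripper":1,"dx":0.045,"dy":0,"dz":0,"yaw":0},{"gripper":1,"dx":0.045,"dy":0,"dz":0,"yaw":0}]'
python3 - <<'E'
from h import *
s=read_state();print(unit(np.array([s["ee_pos"]])))
E
```

```text
time_s: 11.55
ee_pos: [0.6223, -0.0008, 0.0566]
orientation: [1.0, -0.018, 0.0, -0.0]
ft_force: [-0.4, 0.9, 0.1]
gripper_width: 0.006
grip_force: 0.0
[[-0.02323369 -0.00048736  0.05663778]]
```

```bash
python3 -m inch '[{"gripper":1,"dx":0.003,"dy":0,"dz":0,"yaw":0},{"gripper":1,"dx":0.006,"dy":0,"dz":0,"yaw":0},{"gripper":1,"dx":0.009,"dy":0,"dz":0,"yaw":0},{"gripper":1,"dx":0.011,"dy":0,"dz":0,"yaw":0},{"gripper":1,"dx":0.011,"dy":0,"dz":0,"yaw":0}]'
python3 - <<'E'
from h import *
s=read_state();print(unit(np.array([s["ee_pos"]])))
p=snapshot("scene");w=cloud(p).reshape(-1,3);u=unit(w[np.isfinite(w[:,0])])
t=u[(abs(u[:,1])<.1)&(u[:,0]<.02)&(u[:,0]>-.08)&(u[:,2]>.09)&(u[:,2]<.125)&(abs(u[:,1])>.05)];print(len(t),np.round(np.percentile(t[:,0],[2,50,98]),4) if len(t) else "")
E
```

```text
time_s: 12.05
ee_pos: [0.6331, -0.0012, 0.0566]
orientation: [1.0, -0.018, 0.0, -0.0]
ft_force: [-0.0, -0.5, 1.2]
gripper_width: 0.004
grip_force: 0.0
[[-0.01241819 -0.00048337  0.05659563]]
0
```

```bash
python3 -m inch '[{"gripper":1,"dx":0.001,"dy":0,"dz":0,"yaw":0},{"gripper":1,"dx":0.002,"dy":0,"dz":0,"yaw":0},{"gripper":1,"dx":0.003,"dy":0,"dz":0,"yaw":0},{"gripper":1,"dx":0.003,"dy":0,"dz":0,"yaw":0}]'
```

```text
time_s: 12.5
ee_pos: [0.6359, -0.0013, 0.0566]
orientation: [1.0, -0.018, 0.0, -0.0]
ft_force: [-1.0, 0.9, -0.5]
gripper_width: 0.005
grip_force: 0.1
```

```bash
python3 -m inch '[{"gripper":1,"dx":0.001,"dy":0,"dz":0,"yaw":0},{"gripper":1,"dx":0.002,"dy":0,"dz":0,"yaw":0},{"gripper":1,"dx":0.002,"dy":0,"dz":0,"yaw":0}]'
```

```text
time_s: 12.8
ee_pos: [0.6363, -0.0014, 0.0564]
orientation: [1.0, -0.018, -0.001, 0.0]
ft_force: [-11.5, -0.3, 7.8]
gripper_width: 0.006
grip_force: 5.9
```

```bash
python3 - <<'E'
from h import *
go([[.5193,-.2908,.22]],-26.5)
E
python3 -m inch '[{"gripper":1,"dx":-0.02,"dy":0,"dz":0,"yaw":0},{"gripper":1,"dx":-0.06,"dy":0,"dz":-0.02,"yaw":0},{"gripper":0.5,"dx":-0.1,"dy":0.02,"dz":-0.07,"yaw":0},{"gripper":0.3,"dx":-0.11,"dy":0.04,"dz":-0.12,"yaw":0},{"gripper":0.15,"dx":-0.11,"dy":0.07,"dz":-0.16,"yaw":0.1},{"gripper":0.15,"dx":-0.11,"dy":0.12,"dz":-0.165,"yaw":0.2},{"gripper":0.15,"dx":-0.107,"dy":0.17,"dz":-0.165,"yaw":0.3},{"gripper":0.15,"dx":-0.107,"dy":0.22,"dz":-0.165,"yaw":0.4},{"gripper":0.15,"dx":-0.107,"dy":0.26,"dz":-0.165,"yaw":0.4276},{"gripper":0.15,"dx":-0.107,"dy":0.293,"dz":-0.165,"yaw":0.4276},{"gripper":0.15,"dx":-0.107,"dy":0.293,"dz":-0.165,"yaw":0.4276},{"gripper":0.15,"dx":-0.107,"dy":0.293,"dz":-0.165,"yaw":0.4276}]'
python3 - <<'E'
from h import *
go([[.5193,-.2908,.22],[.5193,-.2908,.061]],-26.5)
p=snapshot("scene");np.savez("s4",**p);a=p["frame"][150:390,220:540,::-1]
w=snapshot("wrist");np.savez("w4",**w)
cv2.imwrite("pics/c4.png",np.hstack([cv2.resize(a,(400,300)),cv2.resize(w["frame"][:,:,::-1],(400,300))]))
print([(np.round(d["position"],4).tolist(),round(d["score"],2)) for d in recognise(w,"batten")])
E
```

```text
t 12.8 at [ 0.6363 -0.0014  0.0564] heading -2.02 f [-11.5  -0.3   7.8] w 0.006
[ 0.5193 -0.2908  0.22  ] -> [-0.1072  0.2934 -0.1632]
yaw 0.4273
time_s: 14.0
ee_pos: [0.5203, -0.291, 0.2213]
orientation: [0.973, -0.23, -0.0, -0.0]
ft_force: [0.2, 0.5, -0.2]
gripper_width: 0.82
grip_force: 0.0
t 14.0 at [ 0.5203 -0.291   0.2213] heading -26.6 f [ 0.2  0.5 -0.2] w 0.82
[ 0.5193 -0.2908  0.22  ] -> [-0.001   0.0003  0.0013]
[ 0.5193 -0.2908  0.061 ] -> [-0.0009  0.0003  0.1603]
yaw -0.0018
[([0.5302, -0.2937, 0.1105], 0.95), ([0.475, -0.2195, 0.0964], 0.94), ([0.602, -0.2747, 0.1104], 0.86), ([0.4333, -0.3353, 0.0541], 0.69)]
```

View pics/c4.png

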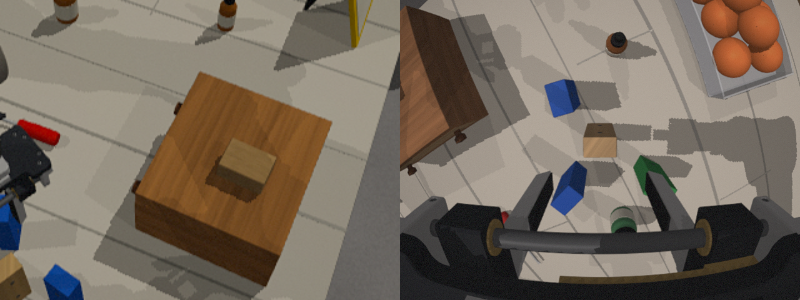

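The left half shows the drawer shut. The right half shows the batten at (600,140), square to the fingers and midway between them. I check its centre from the wrist depth.

```bash
cat >> h.py <<'E'
def fcloud(p):
    z=p["range_z"];v,u=np.mgrid[:480,:640];K=p["mtx"];a=(u-K[0,2])/K[0,0];b=(v-K[1,2])/K[1,1];th=np.hypot(a,b)+1e-9
    t=np.tan(np.minimum(th,1.4))/th;c=np.stack([a*t*z,b*t*z,z],-1);E=p["extrinsics"];w=(c-E[:3,3])@E[:3,:3];w[(z<=0)|(th>1.3)]=np.nan;return w
E
python3 - <<'E'
from h import *
p=dict(np.load("w4.npz",allow_pickle=True));w=fcloud(p).reshape(-1,3)
for c in((.52,-.29),(.47,-.213),(.6,-.273)):
    m=(np.hypot(w[:,0]-c[0],w[:,1]-c[1])<.036)&(w[:,2]>.106)&(w[:,2]<.12);S=w[m];print(len(S),np.median(S[:,2]),cv2.minAreaRect((S[:,:2]*1000).astype(np.float32)))
E
```

```text
1789 0.10962992060332818 ((520.2988891601562, -290.0357666015625), (43.48786544799805, 28.477224349975586), 63.38173294067383)
1355 0.10965623666161088 ((470.3883972167969, -211.81781005859375), (28.422073364257812, 44.99040603637695), 21.370954513549805)
1937 0.10962150765430233 ((600.1921997070312, -272.3392333984375), (28.30868148803711, 44.36296463012695), 78.8035659790039)
```

```bash
python3 -m inch '[{"gripper":0.15,"dx":0,"dy":-0.001,"dz":0.04,"yaw":0},{"gripper":0.15,"dx":0,"dy":-0.001,"dz":0.08,"yaw":0},{"gripper":0.15,"dx":0,"dy":-0.001,"dz":0.12,"yaw":0},{"gripper":0.15,"dx":0,"dy":-0.001,"dz":0.15,"yaw":0},{"gripper":0.15,"dx":0,"dy":-0.001,"dz":0.16,"yaw":0},{"gripper":0.15,"dx":0,"dy":-0.001,"dz":0.16,"yaw":0},{"gripper":1,"dx":0,"dy":-0.001,"dz":0.16,"yaw":0},{"gripper":1,"dx":0,"dy":-0.001,"dz":0.16,"yaw":0},{"gripper":1,"dx":0,"dy":-0.001,"dz":0.16,"yaw":0},{"gripper":1,"dx":0,"dy":-0.001,"dz":0.16,"yaw":0},{"gripper":1,"dx":0,"dy":-0.001,"dz":0.16,"yaw":0},{"gripper":1,"dx":0,"dy":-0.001,"dz":0.16,"yaw":0}]'
python3 - <<'E'
from h import *
x,y=U(-.075,0)
go([[.52,-.29,.21],[x,y,.25],[x,y,.083]],-2)
E
```

```text
time_s: 15.35
ee_pos: [0.5211, -0.2897, 0.0619]
orientation: [0.973, -0.229, 0.0, 0.0]
ft_force: [-0.9, 0.3, 4.8]
gripper_width: 0.468
grip_force: 30.0
t 15.35 at [ 0.5211 -0.2897  0.0619] heading -26.52 f [-0.9  0.3  4.8] w 0.468
[ 0.52 -0.29  0.21] -> [-0.0008  0.0008 -0.1481]
[0.5706 0.0015 0.25  ] -> [-0.0856 -0.2826 -0.1881]
[0.5706 0.0015 0.083 ] -> [-0.0857 -0.2826 -0.0211]
yaw -0.428
```

```bash
python3 -m inch '[{"gripper":1,"dx":0,"dy":0,"dz":-0.03,"yaw":0},{"gripper":1,"dx":0,"dy":0,"dz":-0.075,"yaw":0},{"gripper":1,"dx":0,"dy":0,"dz":-0.12,"yaw":0},{"gripper":1,"dx":-0.01,"dy":-0.03,"dz":-0.14,"yaw":-0.1},{"gripper":1,"dx":-0.03,"dy":-0.07,"dz":-0.14,"yaw":-0.2},{"gripper":1,"dx":-0.05,"dy":-0.11,"dz":-0.14,"yaw":-0.3},{"gripper":1,"dx":-0.06,"dy":-0.155,"dz":-0.14,"yaw":-0.4},{"gripper":1,"dx":-0.07,"dy":-0.2,"dz":-0.14,"yaw":-0.428},{"gripper":1,"dx":-0.08,"dy":-0.245,"dz":-0.14,"yaw":-0.428},{"gripper":1,"dx":-0.085,"dy":-0.27,"dz":-0.14,"yaw":-0.428},{"gripper":1,"dx":-0.085,"dy":-0.282,"dz":-0.14,"yaw":-0.428},{"gripper":1,"dx":-0.085,"dy":-0.282,"dz":-0.14,"yaw":-0.428}]'
python3 - <<'E'
from h import *
x,y=U(-.075,0);go([[x,y,.082]],-2)
for n in("scene","top"):
    p=snapshot(n);np.savez("b_"+n,**p);w=cloud(p).reshape(-1,3);w=w[np.isfinite(w[:,0])];u=unit(w)
    c=u[(u[:,0]>.01)&(u[:,0]<.21)&(abs(u[:,1])<.11)&(abs(u[:,2]-.13)<.012)];print(n,"cab rect",cv2.minAreaRect(((w[(w[:,0]>.6)&(abs(w[:,2]-.13)<.007)&(abs(w[:,1])<.2)])[:,:2]*1000).astype(np.float32)),np.median(c[:,2]))
E
```

```text
time_s: 16.55
ee_pos: [0.5711, 0.0018, 0.2014]
orientation: [1.0, -0.016, -0.0, -0.0]
ft_force: [-0.7, 0.9, -0.7]
gripper_width: 0.468
grip_force: 30.0
t 16.55 at [0.5711 0.0018 0.2014] heading -1.89 f [-0.7  0.9 -0.7] w 0.468
[0.5706 0.0015 0.082 ] -> [-0.0004  0.0004  0.1194]
yaw 0.002
scene cab rect ((754.8668823242188, -5.6373291015625), (243.50108337402344, 220.62818908691406), 87.99858856201172) 0.12987576767681633
top cab rect ((756.8477172851562, -4.425636291503906), (240.63893127441406, 220.87527465820312), 88.0519027709961) 0.1307113680622826
```

```bash
python3 -m inch '[{"gripper":1,"dx":0,"dy":0,"dz":0.04,"yaw":0.002},{"gripper":1,"dx":0,"dy":0,"dz":0.08,"yaw":0.002},{"gripper":1,"dx":0,"dy":0,"dz":0.105,"yaw":0.002},{"gripper":1,"dx":0.01,"dy":0,"dz":0.119,"yaw":0.002},{"gripper":1,"dx":0.02,"dy":0,"dz":0.119,"yaw":0.002},{"gripper":1,"dx":0.02,"dy":0,"dz":0.119,"yaw":0.002},{"gripper":1,"dx":0.02,"dy":0,"dz":0.119,"yaw":0.002}]'
python3 - <<'E'
from h import *
go([np.r_[U(-.014,0),.082]],-2)
p=snapshot("scene");np.savez("s5",**p);save(p,"s5.png",(220,150,460,330),3)
w=snapshot("wrist");np.savez("w5",**w);W=fcloud(w).reshape(-1,3);W=W[np.isfinite(W[:,0])]
for n,c in(("scene",cloud(p).reshape(-1,3)),("wrist",W)):
    u=unit(c[np.isfinite(c[:,0])])
    b=u[(abs(u[:,1])<.022)&(u[:,0]>-.075)&(u[:,0]<-.035)&(u[:,2]>.11)&(u[:,2]<.15)]
    print(n,len(b),np.round(np.percentile(b,[2,50,98],axis=0),4) if len(b)>5 else "")
    fr=u[(abs(u[:,1])<.06)&(abs(u[:,0])<.012)&(u[:,2]>.03)&(u[:,2]<.12)]
    print("face",len(fr))
    ct=u[(abs(u[:,1])<.1)&(u[:,0]>.01)&(u[:,0]<.08)&(abs(u[:,2]-.13)<.01)];print("cabtop",np.median(ct[:,2]))
E
```

```text
time_s: 17.35
ee_pos: [0.5913, -0.0007, 0.0835]
orientation: [1.0, -0.019, 0.001, 0.0]
ft_force: [0.4, 0.2, -1.1]
gripper_width: 0.471
grip_force: 30.0
t 17.35 at [ 0.5913 -0.0007  0.0835] heading -2.17 f [ 0.4  0.2 -1.1] w 0.471
[ 0.6316 -0.0007  0.082 ] -> [ 0.0403 -0.0015  0.0016]
yaw -0.003
scene 24 [[-0.063  -0.0212  0.1108]
 [-0.043  -0.0141  0.1242]
 [-0.0422  0.0194  0.1483]]
face 0
cabtop 0.12989081611986106
wrist 8347 [[-0.0679 -0.021   0.1116]
 [-0.0493  0.0003  0.1311]
 [-0.0411  0.0213  0.141 ]]
face 0
cabtop 0.12975877132311975
```

View pics/s5.png

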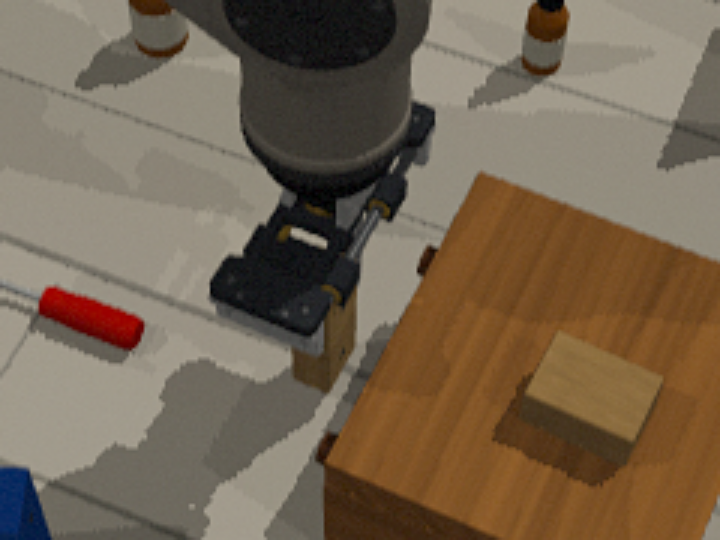

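The crop shows the batten (325,340) held in front of the shut unit, midway between the knobs (428,262) and (328,447). Two readings agree that its top is about 1.4 mm high.

```bash
python3 -m inch '[{"gripper":1,"dx":0.01,"dy":-0.001,"dz":0.0014,"yaw":0},{"gripper":1,"dx":0.02,"dy":-0.001,"dz":0.0014,"yaw":0},{"gripper":1,"dx":0.028,"dy":-0.001,"dz":0.0014,"yaw":0},{"gripper":1,"dx":0.034,"dy":-0.001,"dz":0.0014,"yaw":0},{"gripper":1,"dx":0.037,"dy":-0.001,"dz":0.0014,"yaw":0},{"gripper":1,"dx":0.037,"dy":-0.001,"dz":0.0014,"yaw":0}]'
python3 - <<'E'
from h import *
w=snapshot("wrist");np.savez("w6",**w);u=unit(fcloud(w).reshape(-1,3));u=u[np.isfinite(u[:,0])]
s=read_state();t=unit(np.array([s["ee_pos"]]))[0];print("tcp",t.round(4))
b=u[(abs(u[:,0]-t[0]-.009)<.004)&(abs(u[:,1])<.06)&(abs(u[:,2]-.13)<.02)]
b=b[abs(b[:,2]-.13)<.005];print(len(b),np.round(np.percentile(b,[1,50,99],axis=0),4))
c=u[(u[:,0]>.01)&(u[:,0]<.06)&(abs(u[:,2]-.13)<.006)];print("cab",np.round(np.percentile(c,[1,50,99],axis=0),4))
go([np.r_[U(-.014,0),.082]],-2)
E
```

```text
time_s: 18.05
ee_pos: [0.628, -0.0003, 0.0809]
orientation: [1.0, -0.018, -0.0, -0.0]
ft_force: [-0.3, -0.1, -1.4]
gripper_width: 0.468
grip_force: 30.0
tcp [-0.0179  0.0003  0.081 ]
2757 [[-0.0128 -0.0324  0.1253]
 [-0.0078  0.0009  0.1288]
 [-0.005   0.0336  0.1346]]
cab [[ 0.0106 -0.1138  0.1283]
 [ 0.0363  0.001   0.1298]
 [ 0.0595  0.1168  0.1312]]
t 18.1 at [ 6.277e-01 -3.000e-04  8.100e-02] heading -2.11 f [-0.1  0.2 -1.6] w 0.466
[ 0.6316 -0.0007  0.082 ] -> [ 0.0039  0.0003 -0.001 ]
yaw -0.0019
```

```bash
python3 -m inch '[{"gripper":1,"dx":0.001,"dy":0,"dz":-0.001,"yaw":0},{"gripper":1,"dx":0.002,"dy":0,"dz":-0.001,"yaw":0},{"gripper":1,"dx":0.003,"dy":0,"dz":-0.001,"yaw":0},{"gripper":1,"dx":0.004,"dy":0,"dz":-0.001,"yaw":0},{"gripper":1,"dx":0.004,"dy":0,"dz":-0.001,"yaw":0},{"gripper":1,"dx":0.004,"dy":0,"dz":-0.001,"yaw":0}]'
```

```text
time_s: 18.7
ee_pos: [0.6318, -0.0005, 0.0821]
orientation: [1.0, -0.018, -0.0, -0.0]
ft_force: [0.0, 0.1, -0.3]
gripper_width: 0.467
grip_force: 30.0
```

```bash
python3 -m inch '[{"gripper":1,"dx":0.0005,"dy":0,"dz":0,"yaw":0},{"gripper":1,"dx":0.001,"dy":0,"dz":0,"yaw":0},{"gripper":1,"dx":0.001,"dy":0,"dz":0,"yaw":0},{"gripper":1,"dx":0.001,"dy":0,"dz":0,"yaw":0}]'
```

```text
time_s: 19.1
ee_pos: [0.6328, -0.0005, 0.0821]
orientation: [1.0, -0.018, -0.0, -0.0]
ft_force: [0.4, -0.5, -1.2]
gripper_width: 0.462
grip_force: 30.0
```

```bash
python3 -m inch '[{"gripper":1,"dx":0.0005,"dy":0,"dz":0,"yaw":0},{"gripper":1,"dx":0.001,"dy":0,"dz":0,"yaw":0},{"gripper":1,"dx":0.001,"dy":0,"dz":0,"yaw":0},{"gripper":1,"dx":0.001,"dy":0,"dz":0,"yaw":0}]'
```

```text
time_s: 19.5
ee_pos: [0.6336, -0.0005, 0.0821]
orientation: [1.0, -0.018, -0.0, 0.0]
ft_force: [-1.8, 0.3, 0.6]
gripper_width: 0.463
grip_force: 30.0
```

```bash
python3 -m inch '[{"gripper":1,"dx":0.0005,"dy":0,"dz":0,"yaw":0},{"gripper":1,"dx":0.001,"dy":0,"dz":0,"yaw":0},{"gripper":1,"dx":0.001,"dy":0,"dz":0,"yaw":0},{"gripper":1,"dx":0.001,"dy":0,"dz":0,"yaw":0}]'
```

```text
time_s: 19.9
ee_pos: [0.6336, -0.0005, 0.0819]
orientation: [1.0, -0.018, -0.001, 0.0]
ft_force: [-8.8, 0.6, 3.2]
gripper_width: 0.465
grip_force: 30.0
```

```bash
for i in 1 2 3; do python3 -m inch '[{"gripper":1,"dx":0,"dy":0,"dz":0,"yaw":0},{"gripper":1,"dx":0,"dy":0,"dz":0,"yaw":0}]' | grep -E "ft_|ee_"; done
python3 - <<'E'
from h import *
w=snapshot("wrist");save(w,"w7.png");u=unit(fcloud(w).reshape(-1,3));u=u[np.isfinite(u[:,0])]
s=read_state();t=unit(np.array([s["ee_pos"]]))[0];print("tcp",t.round(4),s["ft_force"].round(1),s["moment"].round(2))
b=u[(u[:,0]<-.003)&(u[:,0]>-.012)&(abs(u[:,1])<.02)&(abs(u[:,2]-.13)<.005)];print(len(b),np.round(np.percentile(b,[1,50,99],axis=0),4),np.polyfit(b[:,0],b[:,2],1))
c=u[(u[:,0]>.01)&(u[:,0]<.06)&(abs(u[:,2]-.13)<.006)];print("cab",np.median(c[:,2]))
p=snapshot("scene");save(p,"s7.png",(220,150,420,300),3.5)
E
```

```text
ee_pos: [0.6336, -0.0005, 0.0819]
ft_force: [-9.3, 0.1, 2.5]
ee_pos: [0.6336, -0.0005, 0.0819]
ft_force: [-8.9, 1.1, 2.8]
ee_pos: [0.6336, -0.0005, 0.0819]
ft_force: [-8.2, -0.2, 2.9]
tcp [-0.012   0.0002  0.0819] [-8.9 -0.2  2.4] [0.06 1.84 0.14]
1853 [[-0.0119 -0.0195  0.1284]
 [-0.0073  0.      0.1297]
 [-0.0031  0.0196  0.131 ]] [0.00114459 0.1296747 ]
cab 0.1297648321220825
```

View pics/w7.png

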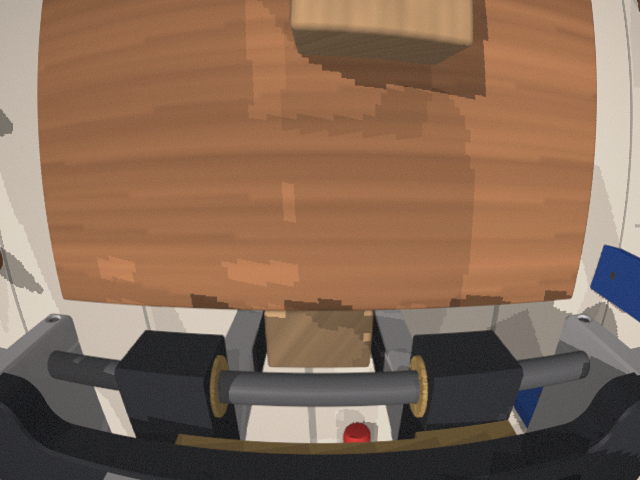

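View pics/s7.png

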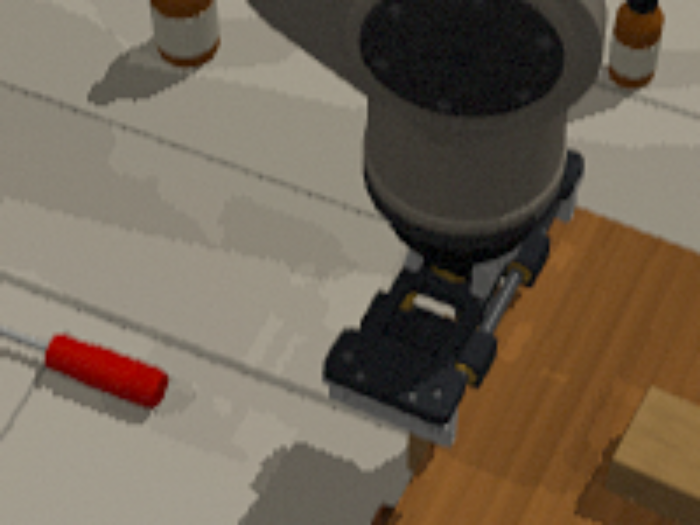

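The wrist view shows the batten's top (319,335) against the unit's front edge, midway between the corners (62,300) and (575,300). Its top is level with the unit's to within 0.1 mm. The force is steady at about 9 N, so I hand it in.

```bash
python3 -c "
from workcell import *
print(close_job())"
```

```text
the job is handed in; nothing more can be done
None
```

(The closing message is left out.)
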